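# Park and lock the screen separator

## Task

Get the blue screen separator ready to be carried: first take the pry tool that lies across its two slide rails and lay it flat in the grey tool tray. Then push the red size slide fully home against its black stop block, and only after that push the yellow transport-lock slide fully home against its own stop block. Push the slides gently, without ramming the stops, and leave the phone and everything else on the bench where it is.

Things in the scene. Friction and masses are not known exactly. Their poses are not given: they have to be found in the camera images.
- separator: light-blue screen separator fixed to the bench, 240 (its x) x 270 (its y) x 60 mm high; origin at the centre of its underside. Two slide units are let into its flat top, their rails parallel to its y axis and centred at 50 mm towards its -x and 50 mm towards its +x; which unit is which varies
- size_unit: rail of the red size slide: 40 mm (x) x 200 mm (y), standing 6 mm above the separator's top; origin at the centre of its underside, axes as the separator's. A black stop block (40 x 18 mm, 22 mm high) ends it at +y; nothing at the -y end
- lock_unit: rail of the yellow transport-lock slide: same as the red one, but its black stop block is at the -y end and nothing at the +y end
- size_grip (a point): top centre of the red size-slide grip; the grip is a block 36 mm (across the rail) x 20 mm (along the rail), standing 40 mm above its rail (top 107 mm above the bench); axes parallel to the separator's
- size_slide (a joint): travel of the red size slide in m: 0 = away from its stop, grows as the grip moves towards the separator's +y, 0.140 = home against its stop block; it slides with about 3 N and stays where it is left
- lock_grip (a point): top centre of the yellow transport-lock grip; same block as the red one; axes parallel to the separator's
- lock_slide (a joint): travel of the yellow lock slide in m: 0 = away from its stop, grows as the grip moves towards the separator's -y, 0.140 = home against its stop block; about 3 N
- pry_tool: flat pry tool, 180 mm long, 70 g, lying across both rails (underside 66 mm above the bench); origin at its underside, at mid-length; its x axis points along it towards the blade. Blue handle from x = -90 to +20 mm, 22 mm wide, 14 mm high; steel blade from x = +15 to +90 mm, 16 mm wide, 4 mm thick; it balances at about x = -15 mm
- tool_tray: grey open tool tray fixed to the bench, outside 230 (its x) x 110 (its y) x 25 mm high, walls and floor 4 mm; origin at the centre of its underside; it stands on one side of the separator, left or right
- tool_tray_in (a point): centre of the tray's inner floor, axes as the tray's
- phone: black phone, 150 (x) x 72 (y) x 8 mm, lying on a fixed cork block 180 x 100 x 20 mm on the other side of the separator; origin at the centre of its underside; leave alone
- flux_pot: jar with green cap, 36 mm diameter, 30 mm high, standing on the separator's deck near one corner of its +x edge; origin at the centre of its underside; leave alone
- tape_roll: amber tape roll lying flat, 40 mm diameter, 14 mm high, at the other corner of that edge; origin under its centre; leave alone
- spool: solder spool, 64 mm diameter, 50 mm high, standing on the bench close in front (-x side) of the separator; origin under its centre; leave alone
- bottle: white bottle with red cap, 56 mm diameter, 130 mm high, standing on the bench close behind (+x side) the separator; origin under its centre; leave alone
- tip_cup: dark steel cup, 76 mm diameter, 60 mm high, on the bench behind and to the right of the separator; origin under its centre; leave alone
- tweezers: steel tweezers, 130 mm long, 9 mm high, lying on the bench behind and to the left of the separator; origin at mid-length; leave alone

How it is judged:
By the outcome, as a careful person would: the job done as asked, in the order asked, and still so for the second after the job is handed in, with the robot touching nothing.
It also fails if it takes over 67 s, if anything falls off the work surface, if the arm or the gripper's body presses on something with over 40 N, if the wrist force passes 120 N, or if a joint passes its speed limit or range.

## Robot

A 6-joint arm with a two-finger parallel gripper is mounted at the origin on the work surface. World frame = base frame: x ahead of the robot, y to its left, z up, the work surface at z = 0. Lengths are in m, angles in degrees, forces in N, time in s.
With the tool pointing down it reaches from about 0.375 to 0.925 m from the base axis. Payload 5.7 kg.
Tool frame: the origin (TCP) lies at the very end of the fingers, on their centre line; the grasp point (between the pads) lies 19 mm behind it; z points along the fingers, y is the line along which they close (so a half turn about z gives the same grasp; the last joint's range is limited). The gripper opens to 88 mm and grips with 3 to 60 N. Pads are 20 mm wide; open, the fingers measure 115 mm over their backs; the gripper's body (75 mm by 178 mm) begins 61 mm behind the grasp point.
Start: joints at [70.296, 20.558, 86.54, -0, 72.909, -6.595], TCP at [0.136, 0.584, 0.223] pointing down, gripper open.
Joint ranges: [-170.27, 170.27], [-57.76, 135], [12.27, 136.19], [-55.21, 235.2], [11.17, 155.16], [-170.74, 170.74]. Speed limits (degrees/s): [136.94, 136.94, 180, 180, 180, 180].

## Interface

Orientations are given as a 3x3 rotation matrix whose columns are the frame's x, y, z axes.
In Python, from rig import * gives the robot as it stands. Calls block until the motion is done:
- move_to(position, orientation): joint-space move of the TCP to a pose.
- servo_line(position, v=0.15, rot=None, guard=None): straight line of the TCP; rot=None keeps the orientation; v is the mean speed in m/s. With guard (N) it stops when the force on the tool has changed by that much, and returns True; else False.
- move_joints(angles): joint-space move.
- command_gripper(opening, strength=None): finger opening in m; strength is the grip in N (None keeps the last); returns when the fingers have stopped.
- sleep(seconds).
- inverse_kinematics(position, orientation): joint angles nearest the present ones, or None.
- state(): the state.
- grab_frame(name): name is "scene" or "side" or "wrist"; returns a dict with "image" (480x640x3 uint8, red, green, blue), "fx", "fy", "cx", "cy" (pixels), "rvec" (rotation vector, rad) and "tvec" (3), from world to camera coordinates, as OpenCV has them. Camera axes: x right, y down, z forward; pixel columns grow to the right and rows downward; lengths in m; the calibration is good to about 2 mm. A picture is of the moment at which its call begins. There is no depth.
A pose or a line that the arm cannot do raises IKError and nothing moves.
- sign_off(): hands the job in; it is judged then, once.
The state is a dict: "clock": time; "joint_positions": joint angles; "qd": joint speeds; "joint_torque": joint torques, N m; "eef_pos": TCP position; "tool_rot": TCP orientation; "force": force on the tool from outside, world axes, zero at the start; "ft_torque": the same for the moment, N m; "width": finger opening in m; "grip_force": force on a finger pad.
Only numpy, scipy, OpenCV 4.12 (cv2) and the standard library are available. Lean on these libraries where they do the work, as an engineer would, in place of code of your own. Each camera call takes 0.05 s, during which the arm holds its last target. There are 200 camera calls.

## Working session

There is one attempt and no reset: what is moved stays moved. The work goes in short steps, each a Python script; the robot and the scene stay as the last script left them, time stands still between calls to the robot, and variables do not carry over. Pictures are saved under pics/ and viewed, at most 10 in all, crops included, and the job is handed in when it is done.

```bash
mkdir -p pics && python3 - <<'E'
from rig import *
import cv2,numpy as np,pickle
d={}
for n in("scene","side"):
    f=grab_frame(n);d[n]=f
    cv2.imwrite(f"pics/{n}0.png",f["image"][:,:,::-1])
    R=cv2.Rodrigues(np.array(f["rvec"]))[0];print(n,-R.T@np.array(f["tvec"]).ravel(),R[2],f["fx"])
pickle.dump(d,open("f0.pkl","wb"))
print(state()["clock"])
E
```

```text
scene [1.05795547 0.23204801 0.96376783] [-0.48300538 -0.23835986 -0.84254993] 569.184393570471
side [-0.06173122 -0.60667909  0.82352453] [ 0.57732497  0.51678428 -0.63216286] 488.45024073364317
0.1
```

View pics/scene0.png

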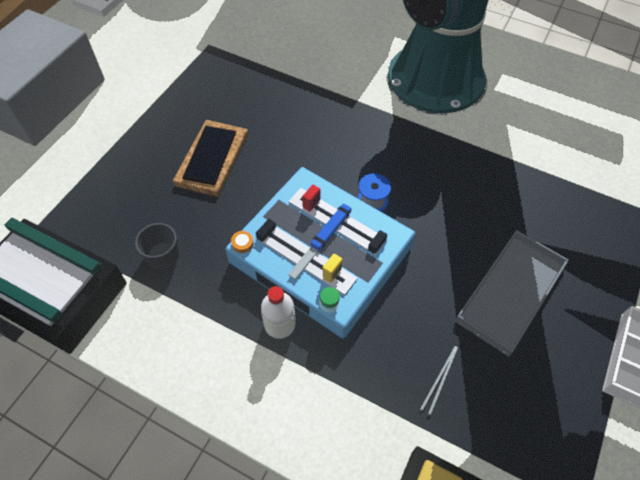

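View pics/side0.png

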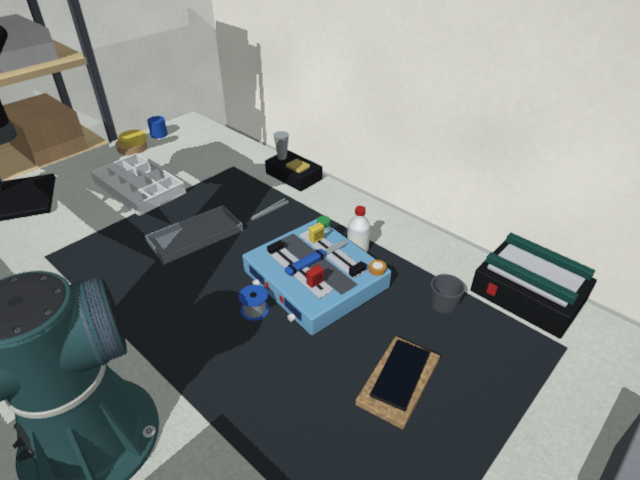

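The scene view shows the separator with its top corners near (303,168), (414,233), (343,325) and (228,250). The red grip is at (311,197), with its stop at (378,241). The yellow grip is at (333,267), with its stop at (266,229). The pry tool handle is at (331,227), its blade points to (300,265), and the tray is at (513,293). The side view agrees, so I'll measure now.

```bash
cat > h.py <<'E'
import cv2,numpy as np
def cam(f):
    R=cv2.Rodrigues(np.array(f["rvec"]))[0];t=np.array(f["tvec"]).ravel()
    return R,t,np.array([[f["fx"],0,f["cx"]],[0,f["fy"],f["cy"]],[0,0,1]])
def plane(f,uv,z):
    R,t,K=cam(f);c=-R.T@t
    d=np.c_[np.atleast_2d(uv),np.ones(len(np.atleast_2d(uv)))]@np.linalg.inv(K).T@R
    return c+d*((z-c[2])/d[:,2])[:,None]
def proj(f,p):
    R,t,K=cam(f);q=(np.atleast_2d(p)@R.T+t)@K.T;return q[:,:2]/q[:,2:]
def mask(f,lo,hi):
    h=cv2.cvtColor(np.ascontiguousarray(f["image"]),cv2.COLOR_RGB2HSV)
    return cv2.inRange(h,np.array(lo),np.array(hi))
def blobs(m,amin=20):
    c,_=cv2.findContours(m,cv2.RETR_EXTERNAL,cv2.CHAIN_APPROX_NONE)
    return sorted([x for x in c if cv2.contourArea(x)>amin],key=cv2.contourArea,reverse=True)
E
python3 - <<'E'
from h import *
import pickle
d=pickle.load(open("f0.pkl","rb"))
for n in d:
    f=d[n]
    for nm,lo,hi in(("sep",(92,60,120),(105,180,255)),("red",(0,150,80),(6,255,255)),("yel",(22,130,100),(32,255,255)),("hnd",(106,150,60),(120,255,255))):
        for b in blobs(mask(f,lo,hi))[:3]:
            r=cv2.minAreaRect(b);u=np.array(r[0]);z={"sep":.06,"red":.09,"yel":.09,"hnd":.08}[nm]
            print(n,nm,cv2.contourArea(b),u.round(1),plane(f,u,z).round(3))
f=d["scene"]
c=plane(f,[(303,168),(414,233),(343,322),(228,249)],.06);print(c.round(3),c.mean(0))
t=plane(f,[(517,232),(568,261),(510,354),(457,319)],.025);print(t.round(3),t.mean(0),np.diff(t,axis=0))
E
```

```text
scene sep 16113.0 [317.9 243.4] [[ 0.577 -0.017  0.06 ]]
scene red 138.0 [274.8 293.1] [[ 0.714 -0.027  0.09 ]]
scene red 28.0 [311.8 190.8] [[ 0.496 -0.073  0.09 ]]
scene yel 394.0 [439.5 469.5] [[0.846 0.322 0.09 ]]
scene yel 243.5 [330.5 266.4] [[0.624 0.033 0.09 ]]
scene hnd 703.5 [373.6 190.8] [[0.434 0.028 0.08 ]]
scene hnd 346.5 [331.5 224.8] [[ 0.541 -0.008  0.08 ]]
scene hnd 61.0 [316.2 244.2] [[ 0.591 -0.013  0.08 ]]
side sep 4916.5 [316.2 269.3] [[ 0.551 -0.038  0.06 ]]
side red 229.5 [314.7 275.7] [[ 0.509 -0.072  0.09 ]]
side red 90.0 [491.4 288.7] [[ 0.736 -0.376  0.09 ]]
side red 62.0 [360.  210.5] [[0.768 0.01  0.09 ]]
side yel 338.5 [132. 138.] [[0.581 0.792 0.09 ]]
side yel 189.0 [316.  232.5] [[0.623 0.03  0.09 ]]
side hnd 462.0 [252.5 295.5] [[ 0.383 -0.01   0.08 ]]
side hnd 283.0 [157.  126.8] [[0.69  0.823 0.08 ]]
side hnd 224.0 [306.4 260.8] [[ 0.541 -0.017  0.08 ]]
[[ 0.435 -0.126  0.06 ]
 [ 0.473  0.132  0.06 ]
 [ 0.695  0.094  0.06 ]
 [ 0.665 -0.157  0.06 ]] [ 0.56703861 -0.01432252  0.06      ]
[[0.353 0.306 0.025]
 [0.371 0.411 0.025]
 [0.6   0.369 0.025]
 [0.582 0.265 0.025]] [0.47651334 0.33776885 0.025     ] [[ 1.76041010e-02  1.05380772e-01  0.00000000e+00]
 [ 2.29175845e-01 -4.20224616e-02  0.00000000e+00]
 [-1.86134243e-02 -1.03595266e-01 -1.11022302e-16]]
```

```bash
cat >> h.py <<'E'
def down(yaw):
    c,s=np.cos(yaw),np.sin(yaw);return np.array([[c,s,0],[s,-c,0],[0,0,-1.]])
E
python3 - <<'E'
from rig import *
from h import *
import pickle
print(state()["tool_rot"])
for y in(0,180):print(inverse_kinematics([.54,-.01,.33],down(np.radians(y))))
y=min((0,180),key=lambda y:abs(inverse_kinematics([.54,-.01,.33],down(np.radians(y)))[5]))
move_to([.54,-.01,.33],down(np.radians(y)))
f=grab_frame("wrist");pickle.dump(f,open("w1.pkl","wb"))
cv2.imwrite("pics/w1.png",f["image"][:,:,::-1])
R,t,K=cam(f);print(y,-R.T@t,R[2],state()["clock"])
E
```

```text
[[-9.73933346e-01  2.26833666e-01 -5.70480713e-04]
 [ 2.26834300e-01  9.73932072e-01 -1.58745009e-03]
 [ 1.95522338e-04 -1.67547517e-03 -9.99998577e-01]]
[-8.39014767e+00  1.09002786e+01  8.48706400e+01 -2.54444375e-14
  8.42290813e+01  8.16098523e+01]
[-8.39014767e+00  1.09002786e+01  8.48706400e+01 -2.54444375e-14
  8.42290813e+01 -9.83901477e+01]
0 [ 0.61714737 -0.0087427   0.49202518] [-2.78203186e-01 -8.32748721e-04 -9.60521886e-01] 2.725
```

View pics/w1.png

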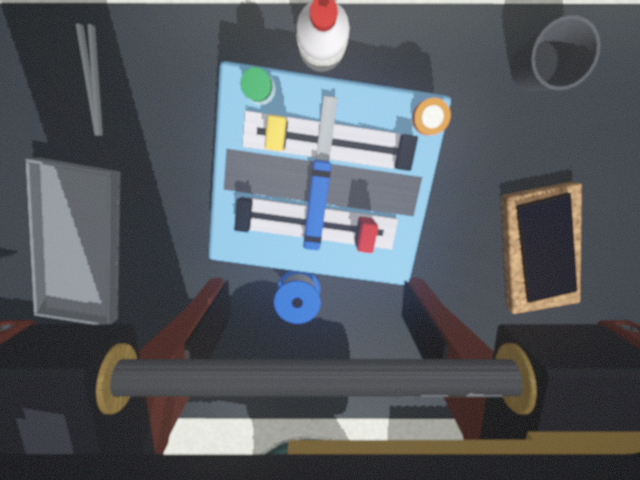

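The wrist view shows the deck corners at (222,63), (450,97), (410,284) and (209,260). The pry tool runs from its handle end (314,249) to its blade tip (329,97). The yellow grip is at (276,132) and the red one at (368,235). The tray is at the left, with corners (27,158), (120,171), (115,324) and (34,315).

```bash
python3 - <<'E'
from h import *
import pickle
f=pickle.load(open("w1.pkl","rb"))
c=plane(f,[(222,63),(450,97),(410,284),(209,260)],.06);print("deck",c.round(4),c.mean(0).round(4))
print([np.linalg.norm(c[i]-c[(i+1)%4]).round(3) for i in range(4)])
e=[c[0]-c[1],c[3]-c[2]];print("yaw",[np.degrees(np.arctan2(-v[0],v[1])).round(2) for v in e],[np.degrees(np.arctan2(v[1],v[0])).round(2) for v in(c[0]-c[3],c[1]-c[2])])
for n,p,z in(("blade tip",(329,97),.070),("handle end",(314,249),.080),("handle front",(321,161),.080)):print(n,plane(f,p,z).round(4))
for nm,lo,hi,z in(("hnd",(106,140,50),(122,255,255),.08),("red",(0,150,80),(8,255,255),.107),("yel",(20,130,100),(34,255,255),.107)):
    for b in blobs(mask(f,lo,hi),100):
        r=cv2.minAreaRect(b);bx=cv2.boxPoints(r);print(nm,np.round(r[0]),np.round(r[1]),plane(f,r[0],z).round(4));print(bx.round(),plane(f,bx,z).round(3)[:,:2].tolist())
t=plane(f,[(27,158),(120,171),(115,324),(34,315)],.025);print("tray",t.round(3).tolist(),t.mean(0))
E
```

```text
deck [[ 0.7021  0.0965  0.06  ]
 [ 0.667  -0.1635  0.06  ]
 [ 0.4348 -0.1351  0.06  ]
 [ 0.4684  0.1307  0.06  ]] [ 0.5681 -0.0178  0.06  ]
[np.float64(0.262), np.float64(0.234), np.float64(0.268), np.float64(0.236)]
yaw [np.float64(-7.7), np.float64(-7.21)] [np.float64(-8.33), np.float64(-6.96)]
blade tip [[ 0.6657 -0.0237  0.07  ]]
handle end [[ 0.4898 -0.0069  0.08  ]]
handle front [[ 0.596 -0.015  0.08 ]]
hnd [297. 298.] [46. 52.] [[0.424  0.0153 0.08  ]]
[[270. 320.]
 [277. 269.]
 [323. 275.]
 [316. 327.]] [[0.391, 0.051], [0.464, 0.039], [0.455, -0.019], [0.382, -0.01]]
hnd [316. 206.] [17. 60.] [[ 0.5432 -0.0096  0.08  ]]
[[304. 235.]
 [311. 176.]
 [328. 178.]
 [322. 237.]] [[0.508, 0.005], [0.579, -0.003], [0.577, -0.023], [0.505, -0.016]]
hnd [322. 165.] [16.  8.] [[ 0.591  -0.0159  0.08  ]]
[[313. 168.]
 [314. 160.]
 [330. 162.]
 [329. 170.]] [[0.588, -0.006], [0.597, -0.007], [0.594, -0.026], [0.585, -0.025]]
red [324.  14.] [29. 25.] [[ 0.7355 -0.0162  0.107 ]]
[[311.   0.]
 [336.   0.]
 [336.  29.]
 [311.  29.]] [[0.748, -0.004], [0.748, -0.028], [0.723, -0.029], [0.723, -0.004]]
tray [[0.597, 0.367, 0.025], [0.58, 0.249, 0.025], [0.355, 0.291, 0.025], [0.37, 0.409, 0.025]] [0.47540883 0.32904885 0.025     ]
```

```bash
python3 -c "
import cv2
i=cv2.imread('pics/w1.png')[85:265,225:425];cv2.imwrite('pics/w1c.png',cv2.resize(i,None,fx=3.3,fy=3.3,interpolation=cv2.INTER_CUBIC))"
```

```text
(no output)
```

View pics/w1c.png

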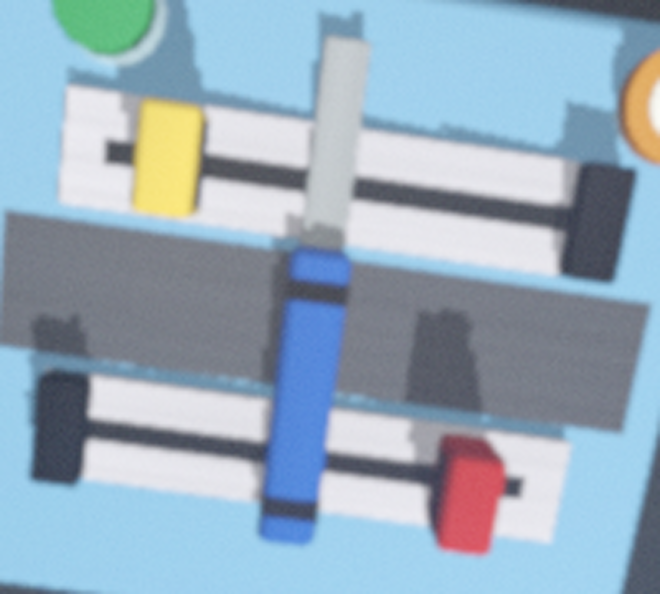

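Top view: pry tool yaw is about -5.7°, and its balance point lies between the rails. Next I grasp it, lift it and place it in the tray.

```bash
python3 - <<'E'
from rig import *
from h import *
import pickle
w=pickle.load(open("w1.pkl","rb"))
print("red",plane(w,(367.4,239),.107),"yel",plane(w,(275,133.5),.107),"pot",plane(w,(256,84),.09))
R=down(np.radians(-5.7));p=np.array([.563,-.0138])
command_gripper(.055)
servo_line([*p,.12],v=.2,rot=R)
g=servo_line([*p,.067],v=.06,guard=8);print("guard",g,state()["eef_pos"])
command_gripper(0,25);print("w",state()["width"],state()["grip_force"])
servo_line([*p,.17],v=.15);print("w",state()["width"],state()["force"],state()["clock"])
f=grab_frame("scene");cv2.imwrite("pics/s2.png",cv2.resize(f["image"][100:340,200:520,::-1],None,fx=2,fy=2))
f=grab_frame("side");cv2.imwrite("pics/s2b.png",f["image"][:,:,::-1])
E
```

```text
red [[ 0.51025611 -0.06825432  0.107     ]] yel [[0.6256216  0.03410443 0.107     ]] pot [[0.67610448 0.05458519 0.09      ]]
guard False [ 0.56334736 -0.01384421  0.06727613]
w 0.02184751248205265 24.89220768213272
w 0.021538040388297333 [-0.02293588  0.63129049 -1.91098385] 7.1083
```

View pics/s2b.png

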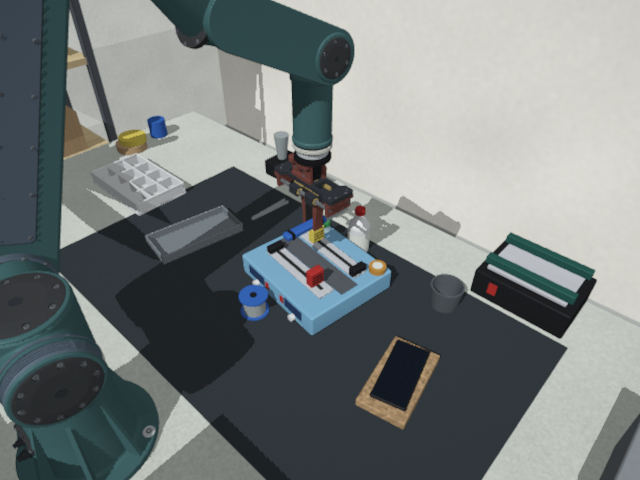

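The side view shows the tool held level under the gripper at about (305,230), with the grips undisturbed. Next, the placement in the tray.

```bash
python3 - <<'E'
from rig import *
from h import *
import pickle
a=np.radians(-10.4);R=down(a);p=np.array([.476,.335])-.015*np.array([np.cos(a),np.sin(a)])
servo_line([*p,.15],v=.25,rot=R)
servo_line([*p,.03],v=.15)
g=servo_line([*p,.004],v=.03,guard=4);print(g,state()["eef_pos"])
command_gripper(.05)
servo_line([*p,.2],v=.2)
f=grab_frame("wrist");pickle.dump(f,open("w2.pkl","wb"));cv2.imwrite("pics/w2.png",f["image"][:,:,::-1])
print(state()["clock"],state()["force"])
E
```

```text
True [0.46088893 0.33746536 0.00503274]
12.3583 [ 0.30878227  0.83087197 -0.75363281]
```

View pics/w2.png

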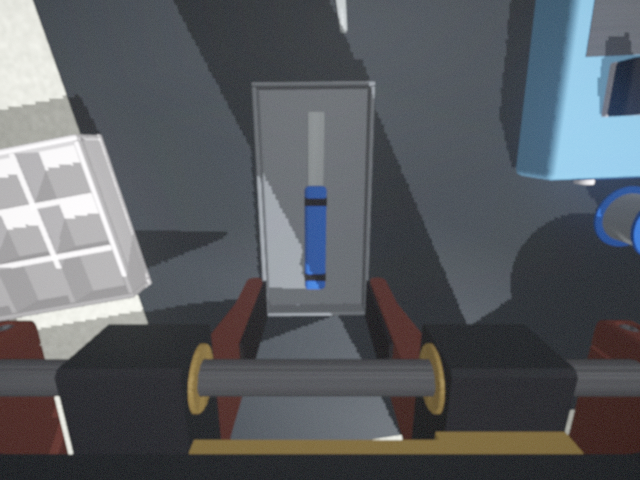

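The tool lies flat in the tray, handle at (316,237) and blade tip at (316,113), clear of all four walls. Next I push the red slide.

```bash
cat >> h.py <<'E'
A=np.radians(-7.5);C=np.array([.5678,-.0165])
def sep(x,y,z):return [*(C+x*np.array([np.cos(A),np.sin(A)])+y*np.array([-np.sin(A),np.cos(A)])),z]
def sy(p):return (np.array(p)[:2]-C)@np.array([-np.sin(A),np.cos(A)])
E
cat > push.py <<'E'
from rig import *
from h import *
import sys
def push(x,s):   # s=+1 towards +y
    R=down(A)
    servo_line(sep(x,-s*.104,.17),v=.25,rot=R)
    command_gripper(0,20)
    servo_line(sep(x,-s*.104,.076),v=.12)
    f0=np.array(state()["force"])
    def rep(n,g):print(n,g,"y",round(float(sy(state()["eef_pos"])),4),(np.array(state()["force"])-f0).round(2),round(state()["clock"],2))
    rep("down",False)
    rep("a",servo_line(sep(x,-s*.06,.076),v=.03,guard=9))
    rep("b",servo_line(sep(x,s*.025,.076),v=.05,guard=9))
    rep("c",servo_line(sep(x,s*.075,.076),v=.015,guard=9))
push(*map(float,sys.argv[1:]))
E
python3 push.py -.05 1
```

```text
down False y -0.1041 [0. 0. 0.] 16.12
a False y -0.06 [-0.71 -2.1  -0.94] 17.74
b False y 0.025 [-0.21 -2.14  0.37] 19.59
c True y 0.0502 [-1.23 -4.28  2.13] 21.4
```

```bash
python3 - <<'E'
from rig import *
from h import *
import pickle
y=sy(state()["eef_pos"])
print(servo_line(sep(-.05,y+.005,.076),v=.008,guard=10),sy(state()["eef_pos"])-y,state()["force"])
servo_line(sep(-.05,y-.02,.076),v=.06)
servo_line(sep(-.05,y-.04,.22),v=.2)
f=grab_frame("wrist");pickle.dump(f,open("w3.pkl","wb"));cv2.imwrite("pics/w3.png",f["image"][:,:,::-1])
print(state()["clock"])
E
```

```text
True -0.00011499529731235497 [-0.42455091 -2.87841622  3.29787482]
23.2333
```

View pics/w3.png

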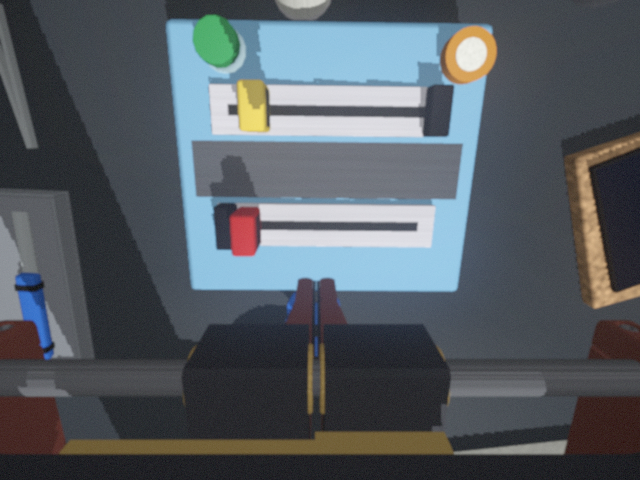

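The red grip at (245,231) touches its stop block at (226,226). Pressing again gave no further travel, so it is home. Next is the yellow slide.

```bash
python3 push.py .049 -1 && python3 - <<'E'
from rig import *
from h import *
y=sy(state()["eef_pos"])
print(servo_line(sep(.049,y-.005,.076),v=.008,guard=10),sy(state()["eef_pos"])-y)
servo_line(sep(.049,y+.02,.076),v=.06)
servo_line(sep(-.03,y+.04,.24),v=.2)
f=grab_frame("wrist");cv2.imwrite("pics/w4.png",f["image"][:,:,::-1])
f=grab_frame("scene");cv2.imwrite("pics/s4.png",f["image"][:,:,::-1])
print(state()["clock"])
E
```

```text
down False y 0.1041 [0. 0. 0.] 25.12
a False y 0.0599 [ 0.75  0.38 -1.16] 26.73
b False y -0.0251 [ 0.06  0.95 -1.07] 28.58
c True y -0.0507 [1.68 2.4  1.35] 30.41
True 0.00017386876675386936
32.4917
```

View pics/w4.png

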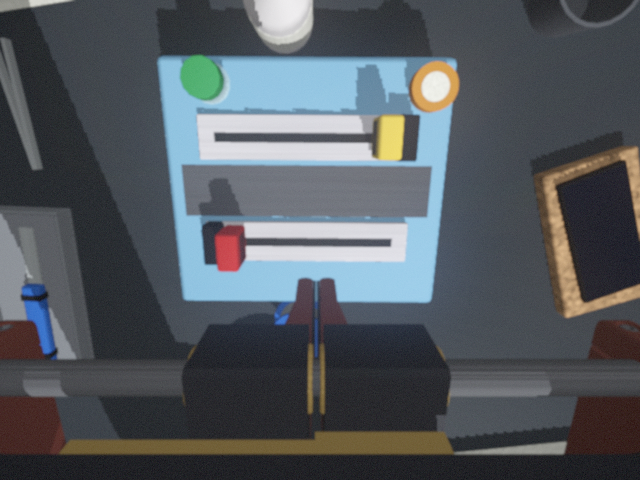

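The yellow grip at (391,138) is against its stop at (411,138), and the red grip at (230,248) is still home. The pot, tape and phone haven't moved, and the arm is clear, so I'm handing in.

```bash
python3 -c "
from rig import *
print(sign_off())"
```

```text
the job is handed in; nothing more can be done
None
```

The job is handed in: the pry tool lies flat in the tray, then the red slide and after it the yellow were pushed gently home against their stops, with nothing else seen to move, in about 32.5 s.

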